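# True up and check a drawer-insert corner with a square

## Task

Take the blue assembly square by its black post and press it down inside the corner of the half-built wooden drawer insert until both of its legs lie flush along the two wooden sides, which swings the loose end side square, and keep a steady light pressure on both sides for a couple of seconds to check that no gap is left. The corner is not glued yet, so push gently; then lay the square back flat in the middle of the cork trivet, leaving the end side square and everything else where it stands.

Things in the scene. Friction and masses are not known exactly. Their poses are not given: they have to be found in the camera images.
- square: blue L-shaped assembly square, loose, 0.11 to 0.22 kg: two legs 100 mm long, 28 wide, 16 thick, a 10 x 10 mm notch at the outer corner. Origin: the outer corner (where the two outer faces would meet), at the underside. One leg lies along +y, its outer face in the plane x = 0 (facing +x); the other along -x, its outer face in the plane y = 0 (facing -y). It starts flat on the trivet.
- square_grip (a point): point in the black rubber grip post of the square, where it is best gripped, 54 mm above the square's underside, at x = -34, y = +34 mm of the square. The post is 26 x 26 mm, from the legs up to 74 mm above the underside; its flat faces look along the square's two diagonals (45 degrees to the legs).
- trivet: round cork pot stand, 209 mm across and 14 mm thick, does not move; origin at the centre of its underside. A tall coffee maker stands behind it, its front at x = 0.6 m between y = 0 and 0.25 m of the room; carry the square past in front of it, within x = 0.5 m.
- tray_frame: base board of the half-built drawer insert, 212 x 212 x 8 mm, fixed. Origin: the corner mark, at the worktop; board from x -180 to +32, y -32 to +180 mm. The pale back side is parallel to y, its inner face (facing -x) near x = 0; the darker end side runs along -x, its inner face (facing +y) near y = 0. Both sides together are clamped up to 8 mm off this mark in x and in y (not turned).
- frame_top (a point): point above the corner mark at the height of the tops of the two sides, 46 mm above the worktop. Both sides are 18 mm thick, lacquered (friction about 0.25 under the square); the inside of the corner is at x < 0, y > 0 of tray_frame. A good check presses each side with some 5 to 12 N; neither may take more than 20 N.
- end_pin (a joint): turn of the loose end side about an upright dowel pin 9 mm from the inner corner (rad): 0 is square to the back side, positive leans inward, its free end (165 mm from the corner) towards +y of tray_frame. Starts leaning 0.05 to 0.13; stiff, stays where left: about 3 N at the end of the square's leg swings it; once flush along the leg it stops the push hard.
- honey: honey jar, 71 mm across, 110 mm high, stands behind the work; origin at the centre of its underside. Leave alone.
- mug: tea mug, 83 mm across, 94 mm high, stands to the right of the insert; origin at the centre of its underside. Leave alone.

How it is judged:
On the way:
1. for 1 s the square is down level inside the corner, turned within 0.025 rad of true, pressing each side with 4 N or more, and the end side is within 0.025 rad of square (x of square in the frame of tray_frame between -0.012 and 0.012 m and y of square in the frame of tray_frame between -0.012 and 0.012 m and z of square in the frame of tray_frame below 0.028 m and angle between the x axis of square and the x axis of tray_frame, either way round below 0.025 rad and angle between square's own z axis and vertical below 0.06 rad and contact force between square and back_side_c0 above 4 N and contact force between square and end_side_c0 above 4 N and value of joint end_pin between -0.025 and 0.025 rad), for 1 s.
At the end, for the whole second after the job is handed in: the square lies flat (within 0.06 rad) and still on the trivet, its grip post within 50 mm of the trivet's centre, and the loose end side is still within 0.025 rad of square (horizontal distance between square_grip and trivet below 0.05 m and height (world z) of square between 0.01 and 0.02 m and angle between square's own z axis and vertical below 0.06 rad and linear speed of square below 0.02 m/s and contact force between square and trivet above 0.5 N and value of joint end_pin between -0.025 and 0.025 rad); the robot touches nothing.
It fails at once if the back side is pushed with more than 20 N (contact force between anything else and back_side_c0 above 20 N).
It fails at once if the end side is pushed with more than 20 N (contact force between anything else and end_side_c0 above 20 N).
It fails at once if the end side is pushed out more than 0.05 rad past square (value of joint end_pin below -0.05 rad).
It fails at once if the robot itself pushes the end side (contact force between any of the fingers, the arm and end_side_c0 above 1 N).
It fails at once if the honey jar or the mug is moved more than 20 mm (distance of any of honey, mug from where it was at the start of the episode above 0.02 m).
It also fails if it takes over 66 s, if anything falls off the work surface, if the arm or the gripper's body presses on something with over 40 N, if the wrist force passes 120 N, or if a joint passes its speed limit or range.

## Robot

A 6-joint arm with a two-finger parallel gripper is mounted at the origin on a cart in front of the work surface, level with it; the furniture and walls round the work are solid. World frame = base frame: x ahead of the robot, y to its left, z up, the work surface at z = 0. Lengths are in m, angles in rad, forces in N, time in s.
With the tool pointing down it reaches from about 0.35 to 0.85 m from the base axis. Payload 8.1 kg.
Tool frame: the origin (TCP) lies midway between the tips of the shut fingers; the grasp point (between the pads) lies 19 mm behind it; z points along the fingers, y is the line along which they close (so a half turn about z gives the same grasp; the last joint's range is limited). The gripper opens to 93 mm and grips with 3 to 60 N. Pads are 15 mm wide; open, the fingers measure 128 mm over their backs; the gripper's body (75 mm by 188 mm) begins 65 mm behind the grasp point.
Start: joints at [-1.397, 0.13, 1.488, -0, 1.523, -0.085], TCP at [0.154, -0.58, 0.219] pointing down, gripper open.
Joint ranges: [-2.96, 2.96], [-0.89, 2.26], [0.02, 2.5], [-1.34, 4.48], [0, 2.73], [-2.66, 2.66]. Speed limits (rad/s): [2.39, 2.39, 2.79, 3.14, 3.14, 3.14].

## Interface

Orientations are given as a rotation vector (axis times angle).
In Python, from plant import robot, cams gives the robot as it stands. The module is installed in compiled form; this text tells all that it offers.
- The arm moves only by the tool play_rows, never from a script. Its arguments are lists of equal length, an entry for each row: "slide": the shift along the tool's x, y, z scaled (see below), a list of three; "twist": the turn, a rotation vector about the tool's x, y, z scaled (see below), a list of three. A call has exactly 8 rows; each row shifts and turns the commanded pose from where the row before left it, along the tool's axes as they then stand; what a row does not reach is not made up. The controller multiplies each number of a shift by 25 cm and each number of a turn by 60 degrees. A row lasts 1/10 s, in which the tool goes at most 50 mm and 8.59 degrees, less where a joint would pass 70% of its speed; a pose out of reach is approached as far as the arm can. A call with a number of a shift or a turn outside -1 to 1 is refused whole. A call with a gripper value outside its range is refused whole. "fingers" is the closure, from -1 (fully open) to 1 (shut), set as the call begins (left out, the last holds). The fingers move at their own pace and stop on an object; "force" is the grip in N (left out, the last holds). Time passes only in rows, so rows that do not move let the fingers close, or fill a call up. It gives the time, the measured TCP pose, the force, the opening and the grip force at its end, in the units of the state.
- robot.read_state(): the state, without advancing time (a new reading comes with each control period).
- cams.read_camera(name): name is "scene" or "side" or "wrist"; returns (picture, depth): 400x640x3 uint8, red, green, blue; 400x640 float32, m along the optical axis (not along the pixel's ray), 0 where there is no reading.
- cams.get_calibration(name): a dict with "fx", "fy", "cx", "cy" (pixels), "world_from_camera" (4x4, takes a point from camera to world coordinates). Camera axes: x right, y down, z forward; pixel columns grow to the right and rows downward; lengths in m; the calibration is good to about 2 mm. A picture is of the moment at which its call begins: read the wrist's pose just before it. get_calibration takes no time and is no camera call; for the wrist camera it gives the pose at the moment of the call.
- robot.close_job(): hands the job in; it is judged then, once.
The state is a dict: "t": time; "q": joint angles; "dq": joint speeds; "joint_torque": joint torques, N m; "tool_pos": TCP position; "orientation": TCP orientation; "force": force on the tool from outside, world axes, zero at the start; "wrist_torque": the same for the moment, N m; "opening": finger opening in m; "gripper_force": force on a finger pad.
Only numpy, scipy, OpenCV 4.12 (cv2) and the standard library are available. Lean on these libraries where they do the work, as an engineer would, in place of code of your own. Each camera call takes 0.05 s, during which the arm holds its last target. There are 200 camera calls.

## Working session

There is one attempt and no reset: what is moved stays moved. The work goes in short steps, Python scripts to look and compute and a tool call to move; the robot and the scene stay as the last step left them, time stands still between calls to the robot, and variables do not carry over. Pictures are saved under pics/ and viewed, at most 10 in all, crops included, and the job is handed in when it is done.

Besides the shell and the picture viewer there is one more tool, called after "Call:" as name(argument=value, ...) on one line, values as JSON. play_rows: Moves the arm, as the interface text tells. Shifts and turns lie within -1 to 1; 1 stands for 25 cm of shift or 60 degrees of turn. Its arguments: {"type":"object","properties":{"slide":{"type":"array"},"twist":{"type":"array"},"fingers":{"type":"number"},"force":{"type":"number"}},"required":["slide","twist"]}

```bash
mkdir -p pics; cat > h.py <<'E'
import numpy as np, cv2
from plant import robot, cams
def grab(n):
    c=cams.get_calibration(n); im,d=cams.read_camera(n); return im,d,c
def cloud(d,c):
    v,u=np.indices(d.shape)
    p=np.stack([(u-c['cx'])/c['fx']*d,(v-c['cy'])/c['fy']*d,d],-1)
    T=np.array(c['world_from_camera']); return p@T[:3,:3].T+T[:3,3]
def ray(u,v,z,c):
    T=np.array(c['world_from_camera']); r=T[:3,:3]@np.array([(u-c['cx'])/c['fx'],(v-c['cy'])/c['fy'],1.])
    o=T[:3,3]; return o+r*(z-o[2])/r[2]
E
python3 - <<'E'
from h import *
s=robot.read_state(); print(s)
for n in('scene','side'):
    im,d,c=grab(n); np.savez('pics/%s0.npz'%n,im=im,d=d,**c); cv2.imwrite('pics/%s0.png'%n,im[:,:,::-1]); print(n,c)
E
```

```text
{'t': 0.0, 'q': array([-1.39738760e+00,  1.31153548e-01,  1.48928803e+00, -4.41152191e-05,
        1.52298445e+00, -8.54033846e-02]), 'dq': array([-1.61760909e-03,  2.71775095e-04,  4.44372753e-05,  1.69732430e-03,
        4.71499120e-04, -5.14575098e-04]), 'joint_torque': array([ 2.44466719e-03, -5.59837925e+01, -4.91754055e+01,  7.69798388e-02,
        3.55513638e-02, -1.79358540e-04]), 'tool_pos': array([ 0.15346398, -0.57945096,  0.21758719]), 'orientation': array([-3.11351010e+00, -4.05174645e-01,  1.95713336e-04]), 'force': array([0.0974655 , 0.58396137, 0.68447303]), 'wrist_torque': array([-0.02139362, -0.02084896, -0.03154576]), 'gripper_force': 0.0, 'opening': 0.09297199166479816}
scene {'fx': 419.21658029047524, 'fy': 419.21658029047524, 'cx': 320.51514978603325, 'cy': 194.5330697273661, 'world_from_camera': array([[-0.90067484, -0.18043371,  0.39525752,  0.12494989],
       [-0.43448867,  0.36961475, -0.82134313,  0.90590953],
       [ 0.00210498, -0.91149801, -0.4112991 ,  0.560809  ],
       [ 0.        ,  0.        ,  0.        ,  1.        ]])}
side {'fx': 454.1825499964945, 'fy': 454.1825499964945, 'cx': 320.41511546914506, 'cy': 195.80613161581178, 'world_from_camera': array([[ 0.99911056, -0.01359158,  0.03991683,  0.54624602],
       [-0.04176391, -0.4495895 ,  0.8922584 , -1.28959132],
       [ 0.00581898, -0.89313188, -0.44975726,  0.69009976],
       [ 0.        ,  0.        ,  0.        ,  1.        ]])}
```

View pics/scene0.png

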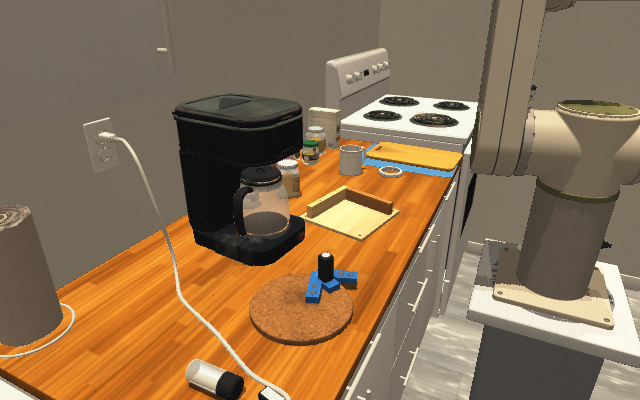

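View pics/side0.png

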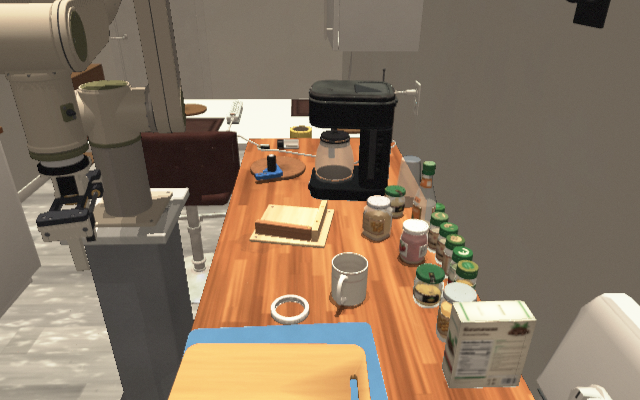

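Scene view: the trivet is at about (300,306), the blue square with its black post at (328,270) and the insert at (350,212), with the mug behind it at (350,160). Side view: the insert is at (292,222), the square at (270,170) and the mug at (349,280).

```bash
python3 - <<'E'
from h import *
def fit(n):
    z=np.load('pics/%s0.npz'%n); im,d=z['im'],z['d']; c={k:z[k] for k in('fx','fy','cx','cy','world_from_camera')}
    return im,d,c,cloud(d,c)
for n in('scene','side'):
    im,d,c,P=fit(n); hsv=cv2.cvtColor(im,cv2.COLOR_RGB2HSV)
    ok=(d>0)&(P[...,0]>.15)&(P[...,0]<.62)
    blue=ok&(hsv[...,0]>100)&(hsv[...,0]<125)&(hsv[...,1]>120)&(P[...,1]>0)
    B=P[blue]; print(n,'blue n',len(B)); 
    if len(B): print(B.min(0).round(3),B.max(0).round(3),np.percentile(B[:,2],[5,50,95]).round(4))
    top=blue&(P[...,2]>.024)&(P[...,2]<.036)
    q=P[top][:,:2].astype(np.float32)
    if len(q): print('rect',cv2.minAreaRect(q), cv2.convexHull(cv2.approxPolyDP(cv2.convexHull(q),.006,True))[:,0].round(4).tolist())
    if len(B):
        m=B[:,:2].mean(0); post=ok&(np.hypot(P[...,0]-m[0],P[...,1]-m[1])<.08)&(P[...,2]>.045)&(P[...,2]<.12)
        pp=P[post]; print('post',len(pp),pp.min(0).round(3),pp.max(0).round(3)); t=pp[pp[:,2]>np.percentile(pp[:,2],98)-.004]; print('top',t.mean(0).round(4),len(t),cv2.minAreaRect(t[:,:2].astype(np.float32)))
        # cork
        cork=ok&(np.abs(P[...,2]-.014)<.004)&(np.hypot(P[...,0]-m[0],P[...,1]-m[1])<.2)
        cork&=~blue
        e=P[cork][:,:2].astype(np.float32); print('cork',len(e),cv2.minEnclosingCircle(e), np.median(P[cork][:,2]))
    # frame: raised stuff between
    for lo,hi,nm in((.004,.014,'board'),(.040,.052,'tops')):
        M=ok&(P[...,2]>lo)&(P[...,2]<hi)&(P[...,1]>-.35)&(P[...,1]<(B[:,1].min()-.08 if len(B) else .2))
        nl,lab,st,ce=cv2.connectedComponentsWithStats(M.astype(np.uint8))
        for i in range(1,nl):
            if st[i,4]>60:
                g=P[lab==i]; h=cv2.convexHull(g[:,:2].astype(np.float32)); print(nm,st[i],np.median(g[:,2]).round(4),[np.round(x,4).tolist() if not np.isscalar(x) else round(x,1) for x in cv2.minAreaRect(h)], cv2.approxPolyDP(h,.006,True)[:,0].round(3).tolist())
im,d,c,P=fit('scene')
a=cv2.resize(im[170:250,280:420],None,fx=5.5,fy=5.5,interpolation=cv2.INTER_CUBIC)
b=cv2.resize(im[240:345,240:370],None,fx=5.5,fy=5.5,interpolation=cv2.INTER_CUBIC)
cv2.imwrite('pics/c1.png',a[:,:,::-1])
E
```

```text
scene blue n 756
[0.378 0.183 0.016] [0.608 0.305 0.051] [0.0181 0.0296 0.0318]
rect ((0.48428869247436523, 0.2580721378326416), (0.22994911670684814, 0.10970774292945862), 11.884897232055664) [[0.6080999970436096, 0.2281000018119812], [0.44130000472068787, 0.3050999939441681], [0.42289999127388, 0.2973000109195709], [0.3781999945640564, 0.2037000060081482], [0.38659998774528503, 0.18250000476837158]]
post 344 [0.422 0.219 0.045] [0.453 0.25  0.091]
top [0.4363 0.2348 0.0883] 80 ((0.4356703758239746, 0.23344260454177856), (0.0250284131616354, 0.027114707976579666), 66.7347412109375)
cork 5115 ((0.49254974722862244, 0.26061075925827026), 0.16784369945526123) 0.01440035847186416
board [ 306  198   94   43 1972] 0.0086 [[0.509, -0.1115], [0.2158, 0.1878], 78.6] [[0.6190000176429749, -0.026000000536441803], [0.4399999976158142, 0.00800000037997961], [0.3970000147819519, -0.19599999487400055], [0.5740000009536743, -0.20399999618530273]]
tops [308 185  85  24 448] 0.0461 [[0.5191, -0.1074], [0.1882, 0.1814], 76.3] [[0.6179999709129333, -0.03700000047683716], [0.6039999723434448, -0.0350000
[... 1585 characters left out ...]
536441803]]
board [250 212  79  36 728] 0.0097 [[0.5101, -0.1469], [0.1871, 0.2199], 86.8] [[0.6190000176429749, -0.05900000035762787], [0.40400001406669617, -0.14000000059604645], [0.39800000190734863, -0.19900000095367432], [0.44999998807907104, -0.22100000083446503], [0.6010000109672546, -0.24199999868869781], [0.6169999837875366, -0.210999995470047]]
tops [255 200  72  33 535] 0.0473 [[0.5192, -0.1125], [0.1856, 0.1823], 75.6] [[0.6190000176429749, -0.041999999433755875], [0.6069999933242798, -0.041999999433755875], [0.4189999997615814, -0.1550000011920929], [0.41200000047683716, -0.17100000381469727], [0.4359999895095825, -0.1850000023841858], [0.5820000171661377, -0.22499999403953552]]
```

View pics/c1.png

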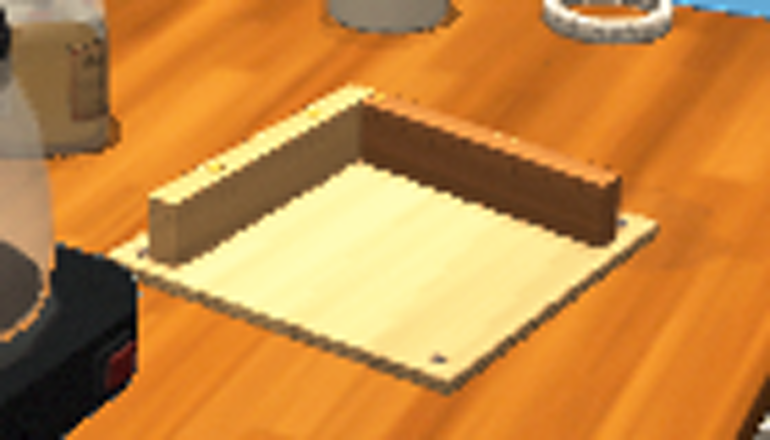

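Crop: the inside corner is near (365,160) in the crop. The pale back side runs from there to the left and the dark end side to the right, leaning inward. The square sits at yaw about 21° and the frame at about -12°. I'll look with the wrist camera above the frame and then above the trivet.

```bash
cat >> h.py <<'E'
from scipy.spatial.transform import Rotation as Ro
def tool():
    s=robot.read_state(); return np.array(s['tool_pos']),Ro.from_rotvec(s['orientation']),s
def target(yaw_y):  # tool down, tool y at world angle yaw_y (deg)
    a=np.radians(yaw_y); y=np.array([np.cos(a),np.sin(a),0]); z=np.array([0,0,-1.]); return Ro.from_matrix(np.stack([np.cross(y,z),y,z],1))
def plan(p1,R1,n=8,p0=None,R0=None,dec=3):
    if p0 is None: p0,R0,_=tool()
    p,R=np.array(p0,float),R0; out=[]
    for i in range(n):
        k=n-i; d=R.inv().apply((p1-p)/k)/.25; w=(R.inv()*R1).as_rotvec()/k/np.radians(60)
        d=d.round(dec); w=w.round(dec); out.append((d.tolist(),w.tolist()))
        p=p+R.apply(d*.25); R=R*Ro.from_rotvec(w*np.radians(60))
    print('slide',[o[0] for o in out]); print('twist',[o[1] for o in out])
    print('max mm/row',max(np.linalg.norm(o[0])*250 for o in out),'deg',max(np.linalg.norm(o[1])*60 for o in out)); return p,R
E
python3 - <<'E'
from h import *
p,R,s=tool(); c=cams.get_calibration('wrist'); T=np.array(c['world_from_camera'])
print(c['fx'],'cam in tool',R.inv().apply(T[:3,3]-p).round(3),(R.inv().as_matrix()@T[:3,:3]).round(3).tolist())
p,R=plan(np.array([.38,-.33,.33]),target(-57)); plan(np.array([.47,-.12,.33]),target(-57),p0=p,R0=R)
E
```

```text
286.6729657056346 cam in tool [ 0.085  0.    -0.166] [[-0.0, -0.954, -0.301], [1.0, -0.0, 0.001], [-0.001, -0.301, 0.954]]
slide [[0.141, -0.092, -0.056], [0.145, -0.086, -0.056], [0.148, -0.08, -0.056], [0.151, -0.074, -0.056], [0.154, -0.068, -0.056], [0.157, -0.062, -0.056], [0.16, -0.056, -0.056], [0.161, -0.049, -0.056]]
twist [[-0.0, -0.0, -0.038], [-0.0, -0.0, -0.038], [-0.0, -0.0, -0.038], [-0.0, -0.0, -0.038], [-0.0, -0.0, -0.038], [-0.0, -0.0, -0.038], [-0.001, -0.0, -0.037], [-0.0, -0.001, -0.038]]
max mm/row 44.63182720884279 deg 2.2807893370497854
slide [[0.095, -0.064, -0.0], [0.095, -0.063, -0.0], [0.095, -0.064, -0.0], [0.095, -0.063, -0.0], [0.095, -0.064, -0.0], [0.095, -0.063, -0.0], [0.095, -0.064, -0.0], [0.095, -0.063, -0.0]]
twist [[-0.0, 0.0, 0.0], [-0.0, 0.0, 0.0], [-0.0, 0.0, 0.0], [-0.0, 0.0, 0.0], [-0.0, 0.0, 0.0], [-0.0, 0.0, 0.0], [-0.0, 0.0, 0.0], [-0.0, 0.0, 0.0]]
max mm/row 28.636733403096102 deg 0.0
```

Call:
play_rows(slide=[[0.14,-0.092,-0.056],[0.145,-0.086,-0.056],[0.148,-0.08,-0.056],[0.151,-0.074,-0.056],[0.154,-0.068,-0.056],[0.157,-0.062,-0.056],[0.16,-0.056,-0.056],[0.16,-0.05,-0.056]], twist=[[0,0,-0.038],[0,0,-0.038],[0,0,-0.038],[0,0,-0.038],[0,0,-0.038],[0,0,-0.038],[0,0,-0.038],[0,0,-0.038]], fingers=-1, force=40)

```text
t: 0.9
tool_pos: [0.3802, -0.3287, 0.3309]
orientation: [-3.011, -0.896, 0.0]
force: [1.1, -0.8, 0.7]
opening: 0.0931
gripper_force: 0.0
```

Call:
play_rows(slide=[[0.085,-0.1,0],[0.085,-0.1,0],[0.085,-0.1,0],[0.085,-0.1,0],[0.085,-0.1,0],[0,0,0],[0,0,0],[0,0,0]], twist=[[0,0,0],[0,0,0],[0,0,0],[0,0,0],[0,0,0],[0,0,0],[0,0,0],[0,0,0]])

```text
t: 1.7
tool_pos: [0.4001, -0.1683, 0.3304]
orientation: [3.012, 0.893, -0.001]
force: [0.9, 0.0, 0.7]
opening: 0.0926
gripper_force: 0.0
```

```bash
python3 - <<'E'
from h import *
p,R,s=tool(); print(p.round(4),R.as_matrix().round(3).tolist(),s['q'].round(2))
im,d,c=grab('wrist'); np.savez('pics/w1.npz',im=im,d=d,**c); cv2.imwrite('pics/w1.png',im[:,:,::-1])
plan(np.array([.43,.06,.28]),target(-24))
E
```

```text
[ 0.4001 -0.1683  0.3304] [[0.838, 0.545, -0.0], [0.545, -0.838, -0.0], [-0.0, -0.0, -1.0]] [-0.52 -0.34  1.73 -0.    1.76  0.48]
slide [[0.075, -0.088, 0.025], [0.081, -0.082, 0.025], [0.087, -0.076, 0.025], [0.092, -0.069, 0.025], [0.096, -0.063, 0.025], [0.101, -0.056, 0.025], [0.104, -0.048, 0.026], [0.108, -0.04, 0.025]]
twist [[-0.0, 0.0, -0.069], [-0.0, 0.0, -0.069], [-0.0, 0.0, -0.069], [-0.0, 0.0, -0.069], [-0.0, 0.0, -0.068], [-0.0, 0.0, -0.069], [-0.0, 0.0, -0.068], [-0.0, 0.0, -0.069]]
max mm/row 29.574059579300236 deg 4.140000000000001
```

View pics/w1.png

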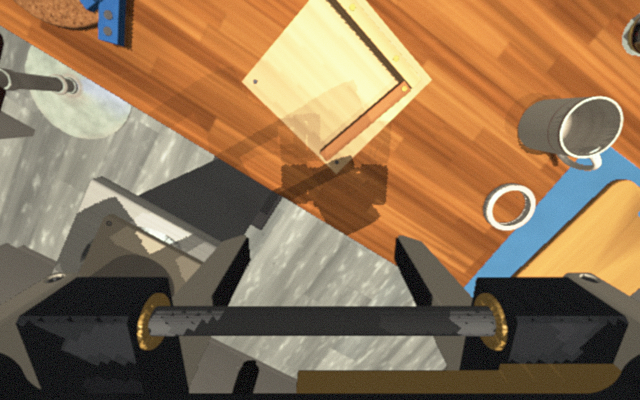

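Wrist view: the board has corners near (245,80), (335,172) and (430,80). The inner corner is near (405,85), the brown end side runs to (325,150), and the mug is at (570,125). I'll move in to get the whole frame, then view the square.

Call:
play_rows(slide=[[0.08,0,0.04],[0.08,0,0.04],[0.08,0,0.04],[0.08,0,0.04],[0.06,0,0.04],[0,0,0],[0,0,0],[0,0,0]], twist=[[0,0,0],[0,0,0],[0,0,0],[0,0,0],[0,0,0],[0,0,0],[0,0,0],[0,0,0]])

```text
t: 2.55
tool_pos: [0.4797, -0.1165, 0.2812]
orientation: [3.011, 0.893, 0.0]
force: [-0.5, 0.2, 0.2]
opening: 0.093
gripper_force: 0.0
```

```bash
python3 - <<'E'
from h import *
im,d,c=grab('wrist'); np.savez('pics/w2.npz',im=im,d=d,**c); cv2.imwrite('pics/w2.png',im[:,:,::-1])
P=cloud(d,c); hsv=cv2.cvtColor(im,cv2.COLOR_RGB2HSV)
v=np.indices(d.shape)[0]
ok=(d>0)&(v<240)
for lo,hi,nm in((.004,.013,'board'),(.041,.051,'tops')):
    M=ok&(P[...,2]>lo)&(P[...,2]<hi)
    nl,lab,st,ce=cv2.connectedComponentsWithStats(M.astype(np.uint8))
    for i in range(1,nl):
        if st[i,4]>300: g=P[lab==i]; print(nm,st[i],np.median(g[:,2]).round(4),cv2.approxPolyDP(cv2.convexHull(g[:,:2].astype(np.float32)),.005,True)[:,0].round(4).tolist())
plan(np.array([.40,.12,.28]),target(-24))
E
```

```text
board [104   0  22  62 415] 0.0111 [[0.5221999883651733, 0.2290000021457672], [0.4860999882221222, 0.2312999963760376], [0.44999998807907104, 0.20479999482631683], [0.48969998955726624, 0.20900000631809235]]
board [  238    34   198   202 15732] 0.0079 [[0.6452999711036682, -0.03480000048875809], [0.4383000135421753, 0.007199999876320362], [0.3968000113964081, -0.19990000128746033], [0.6033999919891357, -0.24120000004768372]]
tops [ 197    0   93   34 2079] 0.0484 [[0.6355999708175659, 0.030799999833106995], [0.5752000212669373, 0.12269999831914902], [0.5691999793052673, 0.07419999688863754], [0.5763999819755554, 0.057500001043081284], [0.6017000079154968, 0.0348999984562397]]
tops [570   0  34  45 347] 0.0464 [[0.8259000182151794, -0.2603999972343445], [0.8065999746322632, -0.2705000042915344], [0.798799991607666, -0.2872999906539917], [0.8101000189781189, -0.32109999656677246]]
tops [ 319   47  107  182 3422] 0.046 [[0.6230000257492065, -0.04280000180006027], [0.6074000000953674, -0.03799999877810478], [0.4165000021457672, -0.15369999408721924], [0.4122999906539917, -0.17080000042915344], [0.5871999859809875, -0.21889999508857727]]
tops [542 167  41  51 303] 0.0462 [[0.6875, -0.4228000044822693], [0.6693999767303467, -0.40549999475479126], [0.6384999752044678, -0.4027999937534332], [0.6177999973297119, -0.4189000129699707], [0.6111999750137329, -0.4449000060558319]]
slide [[0.031, -0.121, 0.001], [0.04, -0.118, 0.001], [0.048, -0.115, 0.0], [0.056, -0.111, 0.001], [0.064, -0.107, 0.0], [0.072, -0.102, 0.001], [0.079, -0.097, 0.0], [0.085, -0.092, 0.001]]
twist [[0.0, -0.0, -0.069], [0.0, -0.0, -0.069], [0.0, -0.0, -0.069], [0.0, -0.0, -0.069], [0.0, -0.0, -0.068], [0.0, 0.0, -0.069], [0.001, 0.0, -0.068], [0.0, 0.0, -0.069]]
max mm/row 31.314932540243486 deg 4.140000000000001
```

View pics/w2.png

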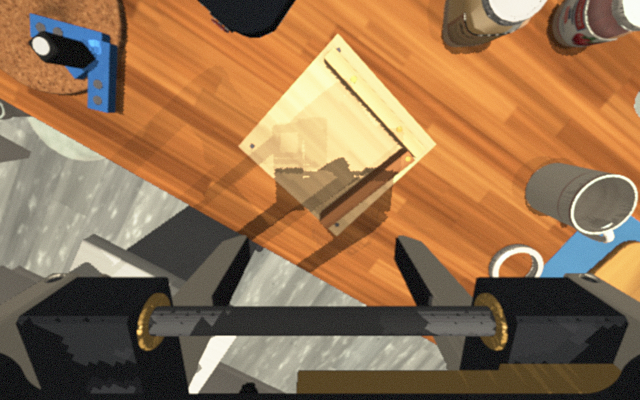

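Whole frame visible: board corners (240,145), (338,35), (435,145) and (335,235), with the inner corner near (403,150). The square is at top left, its post top at (40,45).

Call:
play_rows(slide=[[0.031,-0.121,0],[0.04,-0.118,0],[0.048,-0.115,0],[0.056,-0.111,0],[0.064,-0.107,0],[0.072,-0.102,0],[0.079,-0.097,0],[0.085,-0.092,0]], twist=[[0,0,-0.069],[0,0,-0.069],[0,0,-0.069],[0,0,-0.069],[0,0,-0.069],[0,0,-0.069],[0,0,-0.068],[0,0,-0.068]])

```text
t: 3.4
tool_pos: [0.3993, 0.1212, 0.2815]
orientation: [2.631, 1.715, 0.003]
force: [0.0, -0.2, 0.3]
opening: 0.093
gripper_force: 0.0
```

Call:
play_rows(slide=[[0,0,0],[0,0,0],[0,0,0],[0,0,0],[0,0,0],[0,0,0],[0,0,0],[0,0,0]], twist=[[0,0,0],[0,0,0],[0,0,0],[0,0,0],[0,0,0],[0,0,0],[0,0,0],[0,0,0]])

```text
t: 4.2
tool_pos: [0.3998, 0.1204, 0.2806]
orientation: [-2.634, -1.712, 0.0]
force: [1.0, -0.4, -0.7]
opening: 0.0928
gripper_force: 0.0
```

```bash
python3 - <<'E'
from h import *
# frame
z=np.load('pics/w2.npz'); c={k:z[k] for k in('fx','fy','cx','cy','world_from_camera')}; P=cloud(z['d'],c)
O=np.array([.5789,-.2044]); a=np.radians(-11.4); A=np.array([[np.cos(a),-np.sin(a)],[np.sin(a),np.cos(a)]])
v=np.indices(z['d'].shape)[0]
M=(z['d']>0)&(v<240)&(P[...,2]>.042)&(P[...,2]<.05)
f=(P[M][:,:2]-O)@A; f=f[(f[:,0]>-.2)&(f[:,0]<.04)&(f[:,1]>-.04)&(f[:,1]<.19)]
b=f[f[:,1]>.04]; 
for lo in np.arange(.04,.17,.02):
    g=b[(b[:,1]>lo)&(b[:,1]<lo+.02)]; print('back',round(lo,2),np.percentile(g[:,0],[2,98]).round(4))
for lo in np.arange(-.17,-.03,.02):
    g=f[(f[:,0]>lo)&(f[:,0]<lo+.02)&(f[:,1]<.04)]; print('end',round(lo+.01,2),np.percentile(g[:,1],[2,98]).round(4))
im,d,c=grab('wrist'); np.savez('pics/w3.npz',im=im,d=d,**c); cv2.imwrite('pics/w3.png',im[:,:,::-1])
P=cloud(d,c); hsv=cv2.cvtColor(im,cv2.COLOR_RGB2HSV)
ok=(d>0)&(P[...,0]<.6)&(P[...,1]<.4)&(P[...,1]>.05)&(v<250)
blue=ok&(hsv[...,0]>100)&(hsv[...,0]<125)&(hsv[...,1]>120)&(P[...,2]>.025)&(P[...,2]<.035)
q=P[blue][:,:2].astype(np.float32); h=cv2.convexHull(q); print('blue',len(q),cv2.approxPolyDP(h,.004,True)[:,0].round(4).tolist(),cv2.minAreaRect(q))
pt=P[ok&(P[...,2]>.082)&(P[...,2]<.095)]; print('post',len(pt),np.median(pt[:,2]),cv2.minAreaRect(pt[:,:2].astype(np.float32)))
ck=(ok&(abs(P[...,2]-.014)<.004)).astype(np.uint8); ck=cv2.morphologyEx(ck,cv2.MORPH_OPEN,np.ones((3,3)))
nl,lab,st,ce=cv2.connectedComponentsWithStats(ck); i=1+np.argmax(st[1:,4]); e=P[lab==i][:,:2].astype(np.float32)
print('cork',len(e),cv2.minEnclosingCircle(e),e.min(0),e.max(0)); print(tool()[0])
E
```

```text
back 0.04 [-0.0065  0.0108]
back 0.06 [-0.0065  0.0108]
back 0.08 [-0.0065  0.0109]
back 0.1 [-0.0066  0.0109]
back 0.12 [-0.0066  0.0109]
back 0.14 [-0.0065  0.0108]
back 0.16 [-0.0063  0.0105]
end -0.16 [-0.0005  0.0172]
end -0.14 [-0.0024  0.0155]
end -0.12 [-0.0043  0.0136]
end -0.1 [-0.0057  0.0116]
end -0.08 [-0.008   0.0099]
end -0.06 [-0.0095  0.0079]
end -0.04 [-0.0113  0.006 ]
end -0.02 [-0.0134  0.0041]
blue 2239 [[0.5712000131607056, 0.07729999721050262], [0.5954999923706055, 0.21850000321865082], [0.44519999623298645, 0.30239999294281006], [0.4246000051498413, 0.2948000133037567], [0.3790000081062317, 0.20280000567436218], [0.3855000138282776, 0.18039999902248383]] ((0.5018830895423889, 0.19332057237625122), (0.13563385605812073, 0.23378682136535645), 60.956764221191406)
post 796 0.08800768927767513 ((0.5255265831947327, 0.18488430976867676), (0.05862411484122276, 0.22591271996498108), 53.85079574584961)
cork 10982 ((0.4542637765407562, 0.3073462247848511), 0.10382121056318283) [0.3506953  0.20726088] [0.55685395 0.3724585 ]
[0.39974116 0.1205215  0.28060816]
```

View pics/w3.png

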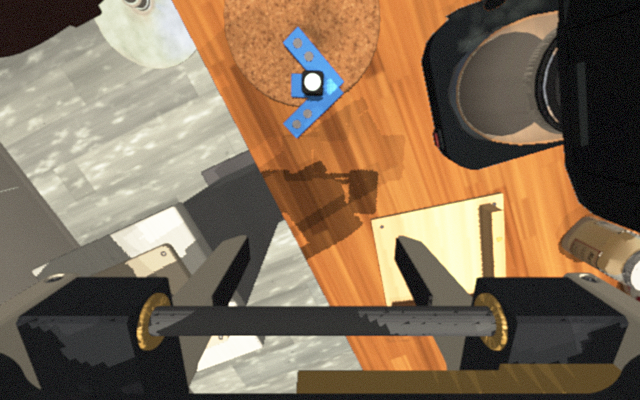

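Wrist view: the square's legs run from the corner near (340,82) to (297,38) and (295,130), with the post top at (313,82). The trivet is at (302,30), cut off by the top of the image. The frame measures well: back face x≈-7 mm, end side leaning 0.094 rad, corner y≈+3 mm.

```bash
python3 - <<'E'
from h import *
from scipy.optimize import least_squares
z=np.load('pics/w3.npz'); c={k:z[k] for k in('fx','fy','cx','cy','world_from_camera')}; d=z['d']; P=cloud(d,c); im=z['im']
hsv=cv2.cvtColor(im,cv2.COLOR_RGB2HSV); v=np.indices(d.shape)[0]
near=(d>0)&(np.hypot(P[...,0]-.435,P[...,1]-.23)<.09)
blue=near&(hsv[...,0]>100)&(hsv[...,0]<125)&(hsv[...,1]>120)&(P[...,2]>.0265)&(P[...,2]<.034)
q=P[blue][:,:2].astype(np.float32); h=cv2.convexHull(q); print('blue',len(q),cv2.approxPolyDP(h,.004,True)[:,0].round(4).tolist())
pt=P[near&(P[...,2]>.084)&(P[...,2]<.092)]; print('post',len(pt),pt.mean(0),cv2.minAreaRect(pt[:,:2].astype(np.float32)))
# outer faces: rotate into guess yaw, refine by scanning percentiles
for y in np.arange(17,27,1.):
    a=np.radians(y); A=np.array([[np.cos(a),-np.sin(a)],[np.sin(a),np.cos(a)]]); f=q@A
    print(y,np.percentile(f,99,0)[0].round(4),np.percentile(f,1,0)[1].round(4),'spread',(np.ptp(f,0)).round(4))
ck=((d>0)&(abs(P[...,2]-.014)<.004)&(v<250)).astype(np.uint8); ck=cv2.morphologyEx(ck,cv2.MORPH_OPEN,np.ones((3,3)))
nl,lab,st,ce=cv2.connectedComponentsWithStats(ck); i=1+np.argmax(st[1:,4]); m=(lab==i)&(v>1)
e=P[m][:,:2]; hh=cv2.convexHull(e.astype(np.float32))[:,0]
r=least_squares(lambda t:np.hypot(hh[:,0]-t[0],hh[:,1]-t[1])-.1045,[.45,.3],loss='soft_l1',f_scale=.001); print('trivet',r.x,np.median(abs(r.fun)))
E
```

```text
blue 2221 [[0.44519999623298645, 0.30239999294281006], [0.4246000051498413, 0.2948000133037567], [0.3790000081062317, 0.20280000567436218], [0.3855000138282776, 0.18039999902248383], [0.46880000829696655, 0.2061000019311905], [0.47510001063346863, 0.22120000422000885]]
post 508 [0.43689685 0.23077845 0.08763422] ((0.43699750304222107, 0.23078620433807373), (0.02506610006093979, 0.025872036814689636), 65.64503479003906)
17.0 0.5178 0.0587 spread [0.0981 0.1016]
18.0 0.5195 0.0507 spread [0.0982 0.1002]
19.0 0.5213 0.0426 spread [0.099 0.099]
20.0 0.5231 0.0344 spread [0.1004 0.0985]
21.0 0.5249 0.0259 spread [0.1018 0.0987]
22.0 0.5267 0.0174 spread [0.1031 0.0988]
23.0 0.5282 0.0086 spread [0.1044 0.0989]
24.0 0.5296 -0.0001 spread [0.1059 0.099 ]
25.0 0.531 -0.0089 spread [0.1073 0.099 ]
26.0 0.5322 -0.0176 spread [0.1087 0.099 ]
trivet [0.45476945 0.3091022 ] 0.00040877370386808304
```

```bash
python3 - <<'E'
from h import *
p,R=plan(np.array([.437,.231,.14]),target(-25.5)); plan(np.array([.437,.231,.053]),target(-25.5),p0=p,R0=R)
E
```

```text
slide [[0.058, -0.005, 0.07], [0.058, -0.006, 0.07], [0.058, -0.006, 0.07], [0.058, -0.006, 0.07], [0.058, -0.006, 0.071], [0.058, -0.006, 0.07], [0.058, -0.007, 0.071], [0.058, -0.006, 0.07]]
twist [[-0.0, 0.0, 0.003], [-0.0, 0.0, 0.003], [-0.0, 0.0, 0.003], [-0.0, 0.0, 0.003], [-0.0, 0.0, 0.003], [-0.0, 0.0, 0.004], [-0.0, 0.0, 0.003], [-0.0, 0.0, 0.004]]
max mm/row 22.986409027945186 deg 0.24
slide [[-0.0, -0.0, 0.044], [-0.0, -0.0, 0.043], [-0.0, -0.0, 0.044], [-0.0, -0.0, 0.043], [-0.0, -0.0, 0.044], [-0.0, -0.0, 0.043], [-0.0, -0.0, 0.044], [-0.0, -0.0, 0.043]]
twist [[-0.0, 0.0, -0.0], [-0.0, 0.0, -0.0], [-0.0, 0.0, -0.0], [-0.0, 0.0, -0.0], [-0.0, 0.0, -0.0], [-0.0, 0.0, -0.0], [-0.0, 0.0, -0.0], [-0.0, 0.0, -0.0]]
max mm/row 11.0 deg 0.0
```

Call:
play_rows(slide=[[0.058,-0.006,0.07],[0.058,-0.006,0.07],[0.058,-0.006,0.07],[0.058,-0.006,0.07],[0.058,-0.006,0.07],[0.058,-0.006,0.07],[0.058,-0.006,0.07],[0.058,-0.006,0.07]], twist=[[0,0,0.003],[0,0,0.003],[0,0,0.003],[0,0,0.003],[0,0,0.003],[0,0,0.004],[0,0,0.003],[0,0,0.004]])

```text
t: 5.05
tool_pos: [0.4372, 0.2317, 0.1399]
orientation: [2.657, 1.677, 0.0]
force: [1.8, 0.1, -0.5]
opening: 0.0929
gripper_force: 0.0
```

Call:
play_rows(slide=[[0,0,0.05],[0,0,0.05],[0,0,0.05],[0,0,0.05],[0,0,0.05],[0,0,0.05],[0,0,0.05],[0,0,0]], twist=[[0,0,0],[0,0,0],[0,0,0],[0,0,0],[0,0,0],[0,0,0],[0,0,0],[0,0,0]])

```text
t: 5.85
tool_pos: [0.4355, 0.2304, 0.0508]
orientation: [-2.656, -1.676, 0.005]
force: [0.7, -0.0, 0.4]
opening: 0.093
gripper_force: 0.0
```

Call:
play_rows(slide=[[0,0,0],[0,0,0],[0,0,0],[0,0,0],[0,0,0],[0,0,0],[0,0,0],[0,0,0]], twist=[[0,0,0],[0,0,0],[0,0,0],[0,0,0],[0,0,0],[0,0,0],[0,0,0],[0,0,0]], fingers=1, force=40)

```text
t: 6.65
tool_pos: [0.437, 0.2311, 0.0531]
orientation: [-2.657, -1.676, 0.0]
force: [-0.8, 0.0, -0.6]
opening: 0.0338
gripper_force: 0.0
```

Call:
play_rows(slide=[[0,0,0],[0,0,0],[0,0,0],[0,0,-0.02],[0,0,-0.05],[0,0,-0.08],[0,0,-0.08],[0,0,-0.08]], twist=[[0,0,0],[0,0,0],[0,0,0],[0,0,0],[0,0,0],[0,0,0],[0,0,0],[0,0,0]])

```text
t: 7.45
tool_pos: [0.4372, 0.2311, 0.1325]
orientation: [2.657, 1.676, 0.001]
force: [-0.9, 0.1, -1.6]
opening: 0.0257
gripper_force: 40.0
```

```bash
python3 - <<'E'
from h import *
p,R,s=tool(); print(p,s['force'],s['opening'],s['gripper_force'])
# square grip at approach: square origin in frame = (-.007-.015, .003+.022)
O=np.array([.5789,-.2044]); a=np.radians(-11.4); A=np.array([[np.cos(a),-np.sin(a)],[np.sin(a),np.cos(a)]])
g=O+A@(np.array([-.007-.015,.003+.022])+[-.034,.034]); print('grip goal',g)
p,R=plan(np.array([.43,0.06,.15]),target(-40)); plan(np.array([*g,.13]),target(-56.4),p0=p,R0=R)
E
```

```text
[0.4371707  0.23112588 0.13246131] [-0.91819756  0.10624943 -1.56476653] 0.025722610895092483 39.95724320411682
grip goal [ 0.5356666  -0.13549519]
slide [[-0.079, 0.034, -0.009], [-0.078, 0.036, -0.009], [-0.076, 0.038, -0.009], [-0.075, 0.041, -0.009], [-0.074, 0.043, -0.009], [-0.073, 0.046, -0.008], [-0.071, 0.048, -0.009], [-0.069, 0.05, -0.008]]
twist [[0.0, -0.0, 0.03], [0.0, -0.0, 0.03], [0.0, -0.0, 0.03], [0.0, -0.0, 0.03], [0.0, -0.0, 0.03], [0.0, -0.0, 0.031], [0.0, -0.0, 0.03], [0.0, -0.001, 0.031]]
max mm/row 21.66362158088993 deg 1.8609674903124986
slide [[-0.041, 0.103, 0.01], [-0.037, 0.105, 0.01], [-0.034, 0.106, 0.01], [-0.03, 0.107, 0.01], [-0.026, 0.108, 0.01], [-0.022, 0.109, 0.01], [-0.018, 0.109, 0.01], [-0.013, 0.11, 0.01]]
twist [[0.0, 0.0, 0.034], [0.0, 0.0, 0.034], [0.0, 0.0, 0.034], [0.0, 0.0, 0.034], [0.0, 0.0, 0.034], [0.0, 0.0, 0.034], [0.0, 0.0, 0.035], [0.0, 0.0, 0.034]]
max mm/row 27.944140709637143 deg 2.1
```

Call:
play_rows(slide=[[-0.079,0.034,-0.009],[-0.078,0.036,-0.009],[-0.076,0.038,-0.009],[-0.075,0.041,-0.009],[-0.074,0.043,-0.009],[-0.073,0.046,-0.008],[-0.071,0.048,-0.009],[-0.069,0.05,-0.008]], twist=[[0,0,0.03],[0,0,0.03],[0,0,0.03],[0,0,0.03],[0,0,0.03],[0,0,0.031],[0,0,0.03],[0,0,0.031]])

```text
t: 8.25
tool_pos: [0.4302, 0.0591, 0.1494]
orientation: [2.848, 1.325, 0.002]
force: [0.3, -0.6, -1.3]
opening: 0.0259
gripper_force: 40.0
```

Call:
play_rows(slide=[[-0.041,0.103,0.01],[-0.037,0.105,0.01],[-0.034,0.106,0.01],[-0.03,0.107,0.01],[-0.026,0.108,0.01],[-0.022,0.109,0.01],[-0.018,0.109,0.01],[-0.013,0.11,0.01]], twist=[[0,0,0.034],[0,0,0.034],[0,0,0.034],[0,0,0.034],[0,0,0.034],[0,0,0.034],[0,0,0.035],[0,0,0.034]])

```text
t: 9.05
tool_pos: [0.5363, -0.1366, 0.1292]
orientation: [3.008, 0.906, 0.001]
force: [0.4, 0.4, -1.6]
opening: 0.0256
gripper_force: 40.0
```

Call:
play_rows(slide=[[0,0,0],[0,0,0],[0,0,0],[0,0,0],[0,0,0],[0,0,0],[0,0,0],[0,0,0]], twist=[[0,0,0],[0,0,0],[0,0,0],[0,0,0],[0,0,0],[0,0,0],[0,0,0],[0,0,0]])

```text
t: 9.85
tool_pos: [0.5356, -0.1353, 0.1282]
orientation: [3.007, 0.909, 0.0]
force: [-0.7, 0.5, -1.7]
opening: 0.0258
gripper_force: 40.0
```

```bash
python3 - <<'E'
from h import *
p,R,s=tool(); print(p,R.as_matrix()[:,1],s['force'],s['q'].round(2))
im,d,c=grab('wrist'); np.savez('pics/w4.npz',im=im,d=d,**c); P=cloud(d,c)
cv2.imwrite('pics/w4.png',im[:,:,::-1])
hsv=cv2.cvtColor(im,cv2.COLOR_RGB2HSV); 
near=(d>0)&(np.hypot(P[...,0]-p[0],P[...,1]-p[1])<.1)
blue=near&(hsv[...,0]>100)&(hsv[...,0]<125)&(hsv[...,1]>120); print('z',np.percentile(P[blue][:,2],[2,25,50,75,98]).round(4))
t=np.median(P[blue][:,2]); q=P[blue&(abs(P[...,2]-t)<.004)]
print(cv2.approxPolyDP(cv2.convexHull(q[:,:2].astype(np.float32)),.004,True)[:,0].round(4).tolist())
k=np.linalg.lstsq(np.c_[q[:,:2],np.ones(len(q))],q[:,2],rcond=None)[0]; print('tilt',k)
O=np.array([.5789,-.2044]); a=np.radians(-11.4); A=np.array([[np.cos(a),-np.sin(a)],[np.sin(a),np.cos(a)]])
M=(d>0)&(P[...,2]>.042)&(P[...,2]<.05); f=(P[M][:,:2]-O)@A
for x in (-.16,-.14,-.12): 
    g=f[(abs(f[:,0]-x)<.01)&(abs(f[:,1])<.05)]; print('end',x,len(g),np.percentile(g[:,1],98) if len(g) else 0)
E
```

```text
[ 0.53556214 -0.13526561  0.12819042] [ 5.53675299e-01 -8.32732647e-01  4.38770569e-05] [-0.66115221  0.51311084 -1.70897414] [-0.34  0.06  1.73 -0.    1.35  0.64]
z [0.0991 0.1043 0.1048 0.1053 0.2236]
[[0.5824000239372253, -0.07940000295639038], [0.5565999746322632, -0.07339999824762344], [0.47440001368522644, -0.1534000039100647], [0.5516999959945679, -0.17180000245571136], [0.5637999773025513, -0.16439999639987946]]
tilt [ 0.00994775 -0.00366053  0.09881208]
end -0.16 0 0
end -0.14 1 -0.003100820841450469
end -0.12 1 -0.002770128016094164
```

View pics/w4.png

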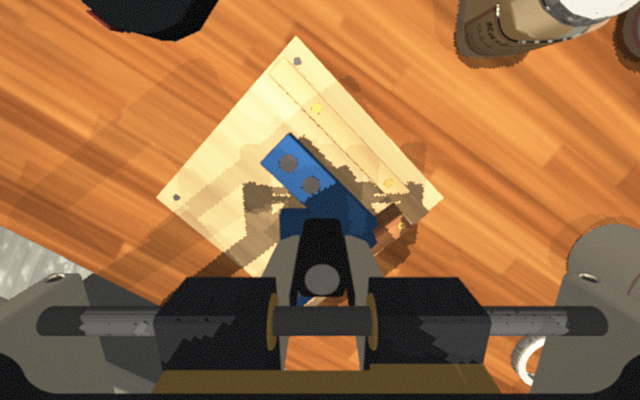

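Wrist view: the square hangs over the corner, its y-leg from (375,240) to (290,135) roughly parallel to the pale back side, with clear gaps to both sides.

```bash
python3 - <<'E'
from h import *
z=np.load('pics/w4.npz'); c={k:z[k] for k in('fx','fy','cx','cy','world_from_camera')}; d=z['d']; P=cloud(d,c); im=z['im']
hsv=cv2.cvtColor(im,cv2.COLOR_RGB2HSV)
a=np.radians(-11.4); A=np.array([[np.cos(a),-np.sin(a)],[np.sin(a),np.cos(a)]]); O=np.array([.5789,-.2044])
near=(d>0)&(np.hypot(P[...,0]-.5356,P[...,1]+.1353)<.1)
blue=near&(hsv[...,0]>100)&(hsv[...,0]<125)&(hsv[...,1]>120)&(abs(P[...,2]-.1048)<.004)
f=(P[blue][:,:2]-O)@A
def edge(f,lo,hi,q):
    xs=[];ys=[]
    for y in np.arange(lo,hi,.006):
        g=f[(f[:,1]>=y)&(f[:,1]<y+.006),0]
        if len(g)>5: xs.append(np.percentile(g,q)); ys.append(y+.003)
    k=np.polyfit(ys,xs,1); print('slope->yaw deg rel frame',-np.degrees(np.arctan(k[0])).round(2),'x at y0',k[1].round(4),np.round(xs,4))
print(f.min(0),f.max(0)); edge(f,.06,.118,98); edge(f,.075,.118,2)
M=(d>0)&(P[...,2]>.042)&(P[...,2]<.05); g=(P[M][:,:2]-O)@A; g=g[(abs(g[:,0])<.03)&(g[:,1]>.03)&(g[:,1]<.18)]
edge(g,.05,.165,98)
E
```

```text
[-0.11255673  0.02638591] [-0.02119867  0.12397703]
slope->yaw deg rel frame -0.53 x at y0 -0.0226 [-0.0218 -0.0218 -0.022  -0.0221 -0.0219 -0.0216 -0.0217 -0.0216 -0.0214
 -0.0215]
slope->yaw deg rel frame -37.04 x at y0 -0.1315 [-0.0769 -0.0721 -0.0661 -0.0482 -0.0478 -0.048  -0.048  -0.0476]
slope->yaw deg rel frame -0.07 x at y0 0.0109 [0.0108 0.0112 0.011  0.0108 0.0113 0.0111 0.0109 0.0113 0.0111 0.0109
 0.0109 0.0112 0.011  0.0112 0.0112 0.011  0.011  0.0112 0.011  0.0113]
```

Call:
play_rows(slide=[[0,0,0.04],[0,0,0.04],[0,0,0.04],[0,0,0.04],[0,0,0.04],[0,0,0.04],[0,0,0.03],[0,0,0.02]], twist=[[0,0,0],[0,0,0],[0,0,0],[0,0,0],[0,0,0],[0,0,0],[0,0,0],[0,0,0]])

```text
t: 10.7
tool_pos: [0.5352, -0.1353, 0.0546]
orientation: [-3.007, -0.908, 0.001]
force: [-0.7, 0.2, -1.9]
opening: 0.0256
gripper_force: 40.0
```

Call:
play_rows(slide=[[0,0,0.01],[0,0,0.01],[0,0,0.01],[0,0,0.01],[0,0,0],[0,0,0],[0,0,0],[0,0,0]], twist=[[0,0,-0.004],[0,0,-0.003],[0,0,0],[0,0,0],[0,0,0],[0,0,0],[0,0,0],[0,0,0]])

```text
t: 11.5
tool_pos: [0.5363, -0.1357, 0.0471]
orientation: [3.003, 0.919, 0.002]
force: [-1.4, 0.7, 7.1]
opening: 0.026
gripper_force: 40.0
```

```bash
cat >> h.py <<'E'
def rep():
    O=np.array([.5789,-.2044]); a=np.radians(-11.4); A=np.array([[np.cos(a),-np.sin(a)],[np.sin(a),np.cos(a)]])
    p,R,s=tool(); y=R.as_matrix()[:,1]; yaw=np.arctan2(y[1],y[0])+np.pi/4; B=np.array([[np.cos(yaw),-np.sin(yaw)],[np.sin(yaw),np.cos(yaw)]])
    sq=A.T@(p[:2]-B@[-.034,.034]-O)
    print('t',round(s['t'],2),'sq in frame mm',(sq*1e3).round(2),'yaw rel deg',np.degrees(yaw-a).round(2),'z',p[2].round(4),'F frame',(A.T@s['force'][:2]).round(2),s['force'][2].round(2),'T',s['wrist_torque'].round(2))
E
python3 -c "from h import *; rep()"
```

```text
t 11.5 sq in frame mm [-21.08  25.21] yaw rel deg 0.43 z 0.0471 F frame [-1.51  0.44] 7.14 T [ 0.28  0.7  -0.02]
```

Call:
play_rows(slide=[[0,0,-0.008],[0,0,0],[-0.006,0.006,0],[-0.006,0.006,0],[-0.006,0.006,0],[-0.006,0.006,0],[0,0,0],[0,0,0]], twist=[[0,0,0],[0,0,0],[0,0,0],[0,0,0],[0,0,0],[0,0,0],[0,0,0],[0,0,0]])

```text
t: 12.3
tool_pos: [0.5339, -0.1438, 0.0476]
orientation: [-3.004, -0.919, 0.0]
force: [1.4, -0.1, -0.9]
opening: 0.0255
gripper_force: 40.0
```

```bash
python3 -c "from h import *; rep()"
```

```text
t 12.3 sq in frame mm [-21.85  16.75] yaw rel deg 0.41 z 0.0476 F frame [1.42 0.16] -0.86 T [-0.05 -0.06 -0.01]
```

Call:
play_rows(slide=[[-0.004,0.004,-0.001],[-0.004,0.004,0],[-0.004,0.004,0],[-0.004,0.004,0],[-0.004,0.004,0],[-0.004,0.004,0],[0,0,0],[0,0,0]], twist=[[0,0,0],[0,0,0],[0,0,0],[0,0,0],[0,0,0],[0,0,0],[0,0,0],[0,0,0]])

```text
t: 13.1
tool_pos: [0.5323, -0.1521, 0.0478]
orientation: [-3.004, -0.919, 0.0]
force: [0.4, 1.9, -1.4]
opening: 0.026
gripper_force: 40.0
```

```bash
python3 -c "from h import *; rep()"
```

```text
t 13.1 sq in frame mm [-21.81   8.3 ] yaw rel deg 0.42 z 0.0478 F frame [-0.03  1.9 ] -1.41 T [ 0.45  0.02 -0.18]
```

Call:
play_rows(slide=[[0.006,0.006,0],[0.006,0.006,0],[0.006,0.006,0],[0.006,0.006,0],[0.004,0.004,0],[0.003,0.003,0],[0,0,0],[0,0,0]], twist=[[0,0,0],[0,0,0],[0,0,0],[0,0,0],[0,0,0],[0,0,0],[0,0,0],[0,0,0]])

```text
t: 13.9
tool_pos: [0.5431, -0.1542, 0.0479]
orientation: [3.004, 0.919, -0.0]
force: [0.6, 0.3, -1.4]
opening: 0.0256
gripper_force: 40.0
```

Call:
play_rows(slide=[[-0.003,0.003,0],[-0.003,0.003,0],[-0.003,0.003,0],[0,0,0],[0,0,0],[0,0,0],[0,0,0],[0,0,0]], twist=[[0,0,0],[0,0,0],[0,0,0],[0,0,0],[0,0,0],[0,0,0],[0,0,0],[0,0,0]])

```text
t: 14.7
tool_pos: [0.5425, -0.1572, 0.0478]
orientation: [-3.004, -0.919, 0.0]
force: [1.0, 3.0, -1.5]
opening: 0.0261
gripper_force: 40.0
```

```bash
python3 -c "from h import *; rep()"
```

```text
t 14.7 sq in frame mm [-10.8    5.32] yaw rel deg 0.43 z 0.0478 F frame [0.37 3.15] -1.53 T [ 0.56 -0.03 -0.18]
```

Call:
play_rows(slide=[[-0.002,0.002,0],[-0.001,0.001,0],[0,0,0],[0,0,0],[0,0,0],[0,0,0],[0,0,0],[0,0,0]], twist=[[0,0,0],[0,0,0],[0,0,0],[0,0,0],[0,0,0],[0,0,0],[0,0,0],[0,0,0]])

```text
t: 15.5
tool_pos: [0.5423, -0.1583, 0.0479]
orientation: [3.004, 0.919, 0.0]
force: [-0.2, 2.3, -1.3]
opening: 0.0257
gripper_force: 40.0
```

```bash
python3 -c "from h import *; rep()"
```

```text
t 15.5 sq in frame mm [-10.69   4.18] yaw rel deg 0.43 z 0.0479 F frame [-0.68  2.19] -1.32 T [ 0.54  0.04 -0.18]
```

Call:
play_rows(slide=[[-0.001,0.001,0],[-0.001,0.001,0],[0,0,0],[0,0,0],[0,0,0],[0,0,0],[0,0,0],[0,0,0]], twist=[[0,0,0],[0,0,0],[0,0,0],[0,0,0],[0,0,0],[0,0,0],[0,0,0],[0,0,0]])

```text
t: 16.3
tool_pos: [0.5422, -0.1588, 0.0479]
orientation: [-3.004, -0.919, -0.0]
force: [-0.8, 5.4, -1.8]
opening: 0.0256
gripper_force: 40.0
```

```bash
python3 -c "from h import *; rep()"
```

```text
t 16.3 sq in frame mm [-10.77   3.73] yaw rel deg 0.44 z 0.0479 F frame [-1.84  5.1 ] -1.78 T [ 1.05 -0.   -0.11]
```

Call:
play_rows(slide=[[0.003,0.003,0],[0.003,0.003,0],[0.002,0.002,0],[0,0,0],[0,0,0],[0,0,0],[0,0,0],[0,0,0]], twist=[[0,0,0],[0,0,0],[0,0,0],[0,0,0],[0,0,0],[0,0,0],[0,0,0],[0,0,0]])

```text
t: 17.1
tool_pos: [0.5449, -0.1593, 0.0477]
orientation: [-3.004, -0.919, 0.0]
force: [0.3, 4.7, -2.1]
opening: 0.0255
gripper_force: 40.0
```

```bash
python3 -c "from h import *; rep()"
```

```text
t 17.1 sq in frame mm [-7.99  3.73] yaw rel deg 0.43 z 0.0477 F frame [-0.64  4.66] -2.11 T [ 1.1  -0.06 -0.18]
```

Call:
play_rows(slide=[[0.002,0.002,0],[0.001,0.001,0],[0,0,0],[0,0,0],[0,0,0],[0,0,0],[0,0,0],[0,0,0]], twist=[[0,0,0],[0,0,0],[0,0,0],[0,0,0],[0,0,0],[0,0,0],[0,0,0],[0,0,0]])

```text
t: 17.9
tool_pos: [0.5459, -0.1595, 0.0478]
orientation: [-3.004, -0.919, 0.0]
force: [-0.4, 5.4, -1.8]
opening: 0.0256
gripper_force: 40.0
```

```bash
python3 -c "from h import *; rep()"
```

```text
t 17.9 sq in frame mm [-6.96  3.73] yaw rel deg 0.43 z 0.0478 F frame [-1.48  5.21] -1.84 T [ 1.08 -0.   -0.15]
```

Call:
play_rows(slide=[[0.001,0.001,0],[0.001,0.001,0],[0,0,0],[0,0,0],[0,0,0],[0,0,0],[0,0,0],[0,0,0]], twist=[[0,0,0],[0,0,0],[0,0,0],[0,0,0],[0,0,0],[0,0,0],[0,0,0],[0,0,0]])

```text
t: 18.7
tool_pos: [0.5461, -0.1595, 0.0476]
orientation: [-3.003, -0.919, 0.002]
force: [-1.7, 4.8, -0.8]
opening: 0.0259
gripper_force: 40.0
```

```bash
python3 -c "from h import *; rep()"
```

```text
t 18.7 sq in frame mm [-6.72  3.77] yaw rel deg 0.43 z 0.0476 F frame [-2.66  4.39] -0.79 T [ 1.1   0.37 -0.16]
```

Call:
play_rows(slide=[[0.001,0.002,0],[0,0.002,0],[0,0.001,0],[0,0,0],[0,0,0],[0,0,0],[0,0,0],[0,0,0]], twist=[[0,0,0],[0,0,0],[0,0,0],[0,0,0],[0,0,0],[0,0,0],[0,0,0],[0,0,0]])

```text
t: 19.5
tool_pos: [0.5462, -0.1596, 0.0473]
orientation: [-3.001, -0.919, 0.004]
force: [-5.0, 8.5, 2.4]
opening: 0.0254
gripper_force: 40.0
```

```bash
python3 -c "from h import *; rep()"
```

```text
t 19.5 sq in frame mm [-6.67  3.7 ] yaw rel deg 0.44 z 0.0473 F frame [-6.57  7.33] 2.38 T [ 1.68  0.96 -0.13]
```

Call:
play_rows(slide=[[0,0.001,0],[0,0.001,0],[0,0,0],[0,0,0],[0,0,0],[0,0,0],[0,0,0],[0,0,0]], twist=[[0,0,0],[0,0,0],[0,0,0],[0,0,0],[0,0,0],[0,0,0],[0,0,0],[0,0,0]])

```text
t: 20.3
tool_pos: [0.5462, -0.1597, 0.0473]
orientation: [-3.001, -0.919, 0.004]
force: [-7.0, 9.7, 3.8]
opening: 0.0261
gripper_force: 40.0
```

```bash
python3 - <<'E'
from h import *
rep()
O=np.array([.5789,-.2044]); a=np.radians(-11.4); A=np.array([[np.cos(a),-np.sin(a)],[np.sin(a),np.cos(a)]])
ref=np.load('pics/scene0.npz'); cc={k:ref[k] for k in('fx','fy','cx','cy','world_from_camera')}
im,d,c=grab('scene'); iw,dw,cw=grab('wrist')
for nm,D,C in(('scene before',ref['d'],cc),('scene now',d,c),('wrist',dw,cw)):
    P=cloud(D,C); M=(D>0)&(P[...,2]>.042)&(P[...,2]<.050); f=(P[M][:,:2]-O)@A
    r=[]
    for x in np.arange(-.16,-.02,.02):
        g=f[(abs(f[:,0]-x)<.01)&(abs(f[:,1])<.03),1]; r.append((round(x,2),len(g),*(np.percentile(g,[3,97]).round(4) if len(g) else ())))
    print(nm,r)
cv2.imwrite('pics/s5.png',cv2.resize(im[150:260,270:430],None,fx=4.5,fy=4.5,interpolation=cv2.INTER_CUBIC)[:,:,::-1])
E
```

```text
t 20.3 sq in frame mm [-6.6   3.65] yaw rel deg 0.45 z 0.0473 F frame [-8.81  8.09] 3.76 T [ 1.95  1.28 -0.2 ]
scene before [(np.float64(-0.16), 26, np.float64(0.0028), np.float64(0.0187)), (np.float64(-0.14), 26, np.float64(-0.0012), np.float64(0.0167)), (np.float64(-0.12), 27, np.float64(-0.0036), np.float64(0.0155)), (np.float64(-0.1), 22, np.float64(-0.0043), np.float64(0.0138)), (np.float64(-0.08), 26, np.float64(-0.0106), np.float64(0.0124)), (np.float64(-0.06), 25, np.float64(-0.0066), np.float64(0.0127)), (np.float64(-0.04), 20, np.float64(-0.0095), np.float64(0.0096)), (np.float64(-0.02), 24, np.float64(-0.0094), np.float64(0.0082))]
scene now [(np.float64(-0.16), 27, np.float64(-0.0126), np.float64(0.0064)), (np.float64(-0.14), 26, np.float64(-0.0102), np.float64(0.0069)), (np.float64(-0.12), 26, np.float64(-0.0109), np.float64(0.007)), (np.float64(-0.1), 21, np.float64(-0.0129), np.float64(0.0054)), (np.float64(-0.08), 23, np.float64(-0.01), np.float64(0.0064)), (np.float64(-0.06), 23, np.float64(-0.0099), np.float64(0.0057)), (np.float64(-0.04), 21, np.float64(-0.0135), np.float64(0.0046)), (np.float64(-0.02), 1, np.float64(-0.0103), np.float64(-0.0103))]
wrist [(np.float64(-0.16), 0), (np.float64(-0.14), 0), (np.float64(-0.12), 227, np.float64(-0.014), np.float64(-0.0014)), (np.float64(-0.1), 336, np.float64(-0.0137), np.float64(0.0015)), (np.float64(-0.08), 10, np.float64(-0.0131), np.float64(0.0039)), (np.float64(-0.06), 193, np.float64(-0.0051), np.float64(0.0037)), (np.float64(-0.04), 0), (np.float64(-0.02), 541, np.float64(-0.0129), np.float64(0.0036))]
```

View pics/s5.png

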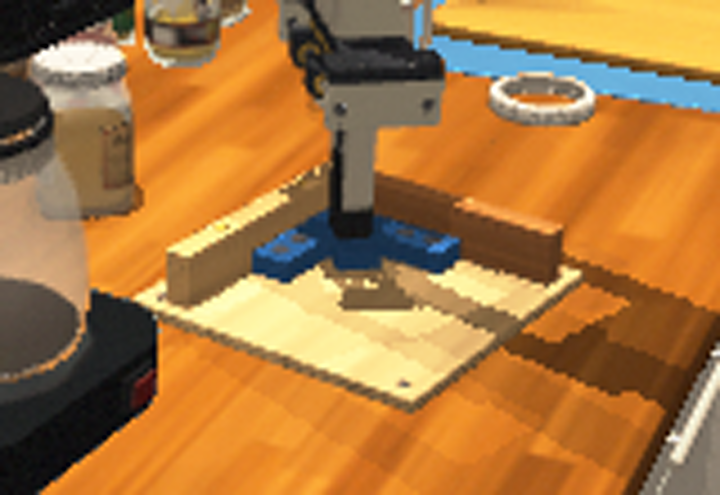

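The square is seated in the corner: its legs lie along both sides, and the end side has swung to about square. I'll hold here with about 8–9 N on each side.

Call:
play_rows(slide=[[0,0,0],[0,0,0],[0,0,0],[0,0,0],[0,0,0],[0,0,0],[0,0,0],[0,0,0]], twist=[[0,0,0],[0,0,0],[0,0,0],[0,0,0],[0,0,0],[0,0,0],[0,0,0],[0,0,0]])

```text
t: 21.2
tool_pos: [0.5462, -0.1597, 0.0473]
orientation: [-3.001, -0.919, 0.004]
force: [-6.3, 10.7, 4.2]
opening: 0.0259
gripper_force: 40.0
```

Call:
play_rows(slide=[[0,0,0],[0,0,0],[0,0,0],[0,0,0],[0,0,0],[0,0,0],[0,0,0],[0,0,0]], twist=[[0,0,0],[0,0,0],[0,0,0],[0,0,0],[0,0,0],[0,0,0],[0,0,0],[0,0,0]])

```text
t: 22.0
tool_pos: [0.5463, -0.1597, 0.0474]
orientation: [-3.001, -0.919, 0.004]
force: [-5.8, 10.0, 4.2]
opening: 0.0259
gripper_force: 40.0
```

```bash
python3 - <<'E'
from h import *
rep()
im,d,c=grab('wrist'); P=cloud(d,c); hsv=cv2.cvtColor(im,cv2.COLOR_RGB2HSV); p=tool()[0]
O=np.array([.5789,-.2044]); a=np.radians(-11.4); A=np.array([[np.cos(a),-np.sin(a)],[np.sin(a),np.cos(a)]])
b=(d>0)&(np.hypot(P[...,0]-p[0],P[...,1]-p[1])<.1)&(hsv[...,0]>100)&(hsv[...,0]<125)&(hsv[...,1]>120)&(P[...,2]<.04)
Q=P[b]; f=(Q[:,:2]-O)@A; print(np.median(Q[:,2]),f.min(0),f.max(0),np.linalg.lstsq(np.c_[Q[:,:2],np.ones(len(Q))],Q[:,2],rcond=None)[0])
xs=[];ys=[];xi=[]
for y in np.arange(.045,.098,.006):
    g=f[(f[:,1]>=y)&(f[:,1]<y+.006),0]
    if len(g)>5: xs.append(np.percentile(g,98)); xi.append(np.percentile(g,2)); ys.append(y)
print(np.round(xs,4),np.round(xi,4),'yaw rel rad',-np.polyfit(ys,xs,1)[0],-np.polyfit(ys[-4:],xi[-4:],1)[0])
E
```

```text
t 22.0 sq in frame mm [-6.55  3.64] yaw rel deg 0.45 z 0.0474 F frame [-7.68  8.61] 4.15 T [ 2.04  1.23 -0.06]
0.023950876449392727 [-0.09717503  0.00411371] [-0.009921    0.10229946] [ 0.01777542 -0.00308535  0.01338547]
[-0.0112 -0.0114 -0.0112 -0.0108 -0.0107 -0.0108 -0.0106 -0.0106 -0.0107] [-0.0527 -0.0616 -0.0595 -0.0546 -0.0333 -0.0328 -0.033  -0.0331 -0.033 ] yaw rel rad -0.015721853909909222 0.008220159803261991
```

Square held about 2.5 s at roughly 8 N per side, yaw within about 0.01 rad. Now I'll back off diagonally and lift.

Call:
play_rows(slide=[[0,-0.004,0],[0,-0.006,-0.002],[0,-0.01,-0.002],[0,-0.012,-0.002],[0,-0.012,0],[0,-0.008,0],[0,0,0],[0,0,0]], twist=[[0,0,0],[0,0,0],[0,0,0],[0,0,0],[0,0,0],[0,0,0],[0,0,0],[0,0,0]])

```text
t: 22.85
tool_pos: [0.5407, -0.1505, 0.0495]
orientation: [3.004, 0.919, 0.0]
force: [0.7, -0.4, -1.7]
opening: 0.0255
gripper_force: 40.0
```

Call:
play_rows(slide=[[0,0,-0.02],[0,0,-0.04],[0,0,-0.06],[0,0,-0.06],[0,0,-0.06],[0,0,-0.06],[0,0,-0.04],[0,0,0]], twist=[[0,0,0],[0,0,0],[0,0,0],[0,0,0],[0,0,0],[0,0,0],[0,0,0],[0,0,0]])

```text
t: 23.65
tool_pos: [0.5419, -0.1509, 0.1369]
orientation: [3.002, 0.919, 0.005]
force: [0.2, -0.5, -1.0]
opening: 0.0258
gripper_force: 40.0
```

```bash
python3 - <<'E'
from h import *
rep()
p,R=plan(np.array([.43,0.06,.15]),target(-40)); plan(np.array([.4548,.309,.13]),target(-25.5),p0=p,R0=R)
O=np.array([.5789,-.2044]); a=np.radians(-11.4); A=np.array([[np.cos(a),-np.sin(a)],[np.sin(a),np.cos(a)]])
for n in('wrist','scene'):
    im,D,C=grab(n); P=cloud(D,C); M=(D>0)&(P[...,2]>.042)&(P[...,2]<.050); f=(P[M][:,:2]-O)@A
    print(n,[(round(x,2),len(g),*(np.percentile(g,[3,97]).round(4) if len(g) else ())) for x in np.arange(-.16,-.02,.02) for g in [f[(abs(f[:,0]-x)<.01)&(abs(f[:,1])<.03),1]]])
E
```

```text
t 23.65 sq in frame mm [-12.57  11.39] yaw rel deg 0.43 z 0.1369 F frame [ 0.26 -0.49] -1.02 T [-0.03 -0.    0.  ]
slide [[0.013, -0.119, -0.007], [0.017, -0.118, -0.007], [0.021, -0.118, -0.007], [0.025, -0.117, -0.007], [0.029, -0.116, -0.007], [0.033, -0.114, -0.006], [0.036, -0.113, -0.007], [0.041, -0.113, -0.006]]
twist [[0.0, -0.0, -0.033], [0.0, -0.0, -0.033], [0.001, -0.0, -0.033], [0.0, -0.0, -0.033], [0.001, -0.0, -0.034], [0.0, -0.001, -0.033], [0.001, -0.0, -0.034], [0.0, -0.001, -0.033]]
max mm/row 30.089449978356203 deg 2.0408821622033937
slide [[0.103, -0.071, 0.01], [0.105, -0.067, 0.01], [0.108, -0.064, 0.01], [0.11, -0.06, 0.01], [0.111, -0.057, 0.01], [0.113, -0.053, 0.01], [0.115, -0.05, 0.01], [0.116, -0.046, 0.009]]
twist [[0.0, 0.0, -0.03], [0.0, 0.0, -0.03], [0.0, 0.0, -0.03], [0.0, 0.0, -0.03], [0.0, 0.0, -0.03], [0.0, 0.0, -0.031], [0.0, 0.0, -0.03], [0.0, 0.0, -0.031]]
max mm/row 31.48412298286233 deg 1.8599999999999999
wrist [(np.float64(-0.16), 0), (np.float64(-0.14), 0), (np.float64(-0.12), 0), (np.float64(-0.1), 0), (np.float64(-0.08), 0), (np.float64(-0.06), 0), (np.float64(-0.04), 10, np.float64(-0.0139), np.float64(-0.0084)), (np.float64(-0.02), 240, np.float64(-0.0136), np.float64(0.0035))]
scene [(np.float64(-0.16), 27, np.float64(-0.0128), np.float64(0.0065)), (np.float64(-0.14), 23, np.float64(-0.0102), np.float64(0.0065)), (np.float64(-0.12), 27, np.float64(-0.0107), np.float64(0.0065)), (np.float64(-0.1), 20, np.float64(-0.0114), np.float64(0.0065)), (np.float64(-0.08), 27, np.float64(-0.0108), np.float64(0.0091)), (np.float64(-0.06), 24, np.float64(-0.0123), np.float64(0.0084)), (np.float64(-0.04), 23, np.float64(-0.013), np.float64(0.0078)), (np.float64(-0.02), 22, np.float64(-0.0111), np.float64(0.0054))]
```

Call:
play_rows(slide=[[-0.022,-0.042,-0.095],[-0.022,-0.042,-0.095],[-0.022,-0.042,-0.095],[-0.022,-0.042,-0.095],[-0.022,-0.042,-0.095],[-0.022,-0.042,-0.095],[0,0,0],[0,0,0]], twist=[[0,0,0],[0,0,0],[0,0,0],[0,0,0],[0,0,0],[0,0,0],[0,0,0],[0,0,0]])

```text
t: 24.55
tool_pos: [0.4781, -0.1167, 0.2761]
orientation: [-3.004, -0.919, 0.0]
force: [-0.1, -0.1, -1.6]
opening: 0.0256
gripper_force: 40.0
```

```bash
python3 - <<'E'
from h import *
O=np.array([.5789,-.2044]); a=np.radians(-11.4); A=np.array([[np.cos(a),-np.sin(a)],[np.sin(a),np.cos(a)]])
im,D,C=grab('wrist'); P=cloud(D,C); M=(D>0)&(P[...,2]>.042)&(P[...,2]<.050); f=(P[M][:,:2]-O)@A
print([(round(x,2),len(g),*(np.percentile(g,[2,98]).round(4) if len(g) else ())) for x in np.arange(-.16,-.01,.02) for g in [f[(abs(f[:,0]-x)<.01)&(abs(f[:,1])<.03),1]]])
p,R=plan(np.array([.43,0.1,.2]),target(-40)); plan(np.array([.4548,.309,.13]),target(-25.5),p0=p,R0=R)
E
```

```text
[(np.float64(-0.16), 0), (np.float64(-0.14), 0), (np.float64(-0.12), 0), (np.float64(-0.1), 131, np.float64(-0.0136), np.float64(0.0036)), (np.float64(-0.08), 176, np.float64(-0.0137), np.float64(0.0036)), (np.float64(-0.06), 182, np.float64(-0.0138), np.float64(0.0036)), (np.float64(-0.04), 187, np.float64(-0.0139), np.float64(0.0036)), (np.float64(-0.02), 193, np.float64(-0.0137), np.float64(0.0035))]
slide [[0.041, -0.103, 0.038], [0.044, -0.102, 0.038], [0.048, -0.1, 0.038], [0.051, -0.098, 0.037], [0.055, -0.096, 0.038], [0.058, -0.095, 0.037], [0.061, -0.092, 0.038], [0.065, -0.09, 0.037]]
twist [[-0.0, 0.0, -0.033], [-0.0, 0.0, -0.033], [-0.0, 0.0, -0.033], [-0.0, 0.0, -0.033], [-0.0, 0.0, -0.034], [-0.001, 0.0, -0.033], [-0.0, 0.0, -0.034], [-0.001, 0.001, -0.033]]
max mm/row 29.35132024287834 deg 2.04
slide [[0.088, -0.058, 0.035], [0.09, -0.055, 0.035], [0.091, -0.052, 0.035], [0.093, -0.049, 0.035], [0.095, -0.046, 0.035], [0.096, -0.043, 0.035], [0.097, -0.04, 0.035], [0.099, -0.038, 0.035]]
twist [[0.0, -0.0, -0.03], [0.0, -0.0, -0.03], [0.0, -0.0, -0.03], [0.0, -0.0, -0.03], [0.0, -0.0, -0.03], [0.0, -0.0, -0.031], [0.0, -0.0, -0.03], [0.0, -0.0, -0.031]]
max mm/row 27.91728855028726 deg 1.8599999999999999
```

The end side now sits at 0.00 rad lean: its inner face is at 3.6 mm along the whole visible length. Carrying the square back.

Call:
play_rows(slide=[[0.041,-0.103,0.038],[0.044,-0.102,0.038],[0.048,-0.1,0.038],[0.051,-0.098,0.037],[0.055,-0.096,0.038],[0.058,-0.095,0.037],[0.061,-0.092,0.038],[0.065,-0.09,0.037]], twist=[[0,0,-0.033],[0,0,-0.033],[0,0,-0.033],[0,0,-0.033],[0,0,-0.034],[0,0,-0.033],[0,0,-0.034],[0,0,-0.033]])

```text
t: 25.4
tool_pos: [0.4292, 0.1007, 0.1989]
orientation: [-2.846, -1.329, 0.005]
force: [0.9, -0.8, -1.4]
opening: 0.026
gripper_force: 40.0
```

Call:
play_rows(slide=[[0.088,-0.058,0.035],[0.09,-0.055,0.035],[0.091,-0.052,0.035],[0.093,-0.049,0.035],[0.095,-0.046,0.035],[0.096,-0.043,0.035],[0.097,-0.04,0.035],[0.099,-0.038,0.035]], twist=[[0,0,-0.03],[0,0,-0.03],[0,0,-0.03],[0,0,-0.03],[0,0,-0.03],[0,0,-0.031],[0,0,-0.03],[0,0,-0.031]])

```text
t: 26.2
tool_pos: [0.4541, 0.3094, 0.1285]
orientation: [-2.656, -1.678, 0.006]
force: [0.1, -1.3, -1.6]
opening: 0.026
gripper_force: 40.0
```

Call:
play_rows(slide=[[0,0,0.04],[0,0,0.04],[0,0,0.04],[0,0,0.04],[0,0,0.04],[0,0,0.04],[0,0,0.03],[0,0,0]], twist=[[0,0,0],[0,0,0],[0,0,0],[0,0,0],[0,0,0],[0,0,0],[0,0,0],[0,0,0]])

```text
t: 27.0
tool_pos: [0.4543, 0.3084, 0.0627]
orientation: [-2.657, -1.676, 0.003]
force: [-1.1, -0.4, -0.7]
opening: 0.0255
gripper_force: 40.0
```

Call:
play_rows(slide=[[0,0,0],[0,0,0],[0,0,0],[0,0,0.002],[0,0,0.002],[0,0,0.002],[0,0,0],[0,0,0]], twist=[[0,0,0],[0,0,0],[0,0,0],[0,0,0],[0,0,0],[0,0,0],[0,0,0],[0,0,0]])

```text
t: 27.8
tool_pos: [0.4551, 0.309, 0.0626]
orientation: [-2.657, -1.677, 0.0]
force: [0.1, -0.6, -0.8]
opening: 0.0255
gripper_force: 40.0
```

Contact is expected near z≈0.0534; lowering.

Call:
play_rows(slide=[[0,0,0.012],[0,0,0.012],[0,0,0.006],[0,0,0.004],[0,0,0.002],[0,0,0],[0,0,0],[0,0,0]], twist=[[0,0,0],[0,0,0],[0,0,0],[0,0,0],[0,0,0],[0,0,0],[0,0,0],[0,0,0]])

```text
t: 28.6
tool_pos: [0.4552, 0.3091, 0.0538]
orientation: [2.657, 1.677, 0.0]
force: [-0.6, -0.4, -2.0]
opening: 0.0257
gripper_force: 40.0
```

Call:
play_rows(slide=[[0,0,0.002],[0,0,0.002],[0,0,0],[0,0,0],[0,0,0],[0,0,0],[0,0,0],[0,0,0]], twist=[[0,0,0],[0,0,0],[0,0,0],[0,0,0],[0,0,0],[0,0,0],[0,0,0],[0,0,0]])

```text
t: 29.4
tool_pos: [0.4553, 0.3091, 0.0531]
orientation: [2.657, 1.677, 0.001]
force: [-1.8, -2.0, 5.6]
opening: 0.026
gripper_force: 40.0
```

Contact with the trivet at +5.6 N. Releasing: open, wait, rise.

Call:
play_rows(slide=[[0,0,0],[0,0,0],[0,0,0],[0,0,0],[0,0,0],[0,0,0],[0,0,0],[0,0,0]], twist=[[0,0,0],[0,0,0],[0,0,0],[0,0,0],[0,0,0],[0,0,0],[0,0,0],[0,0,0]], fingers=-1)

```text
t: 30.2
tool_pos: [0.4551, 0.309, 0.0526]
orientation: [2.657, 1.677, -0.0]
force: [-0.3, -0.0, -1.5]
opening: 0.0849
gripper_force: 0.0
```

Call:
play_rows(slide=[[0,0,0],[0,0,0],[0,0,-0.02],[0,0,-0.06],[0,0,-0.1],[0,0,-0.1],[0,0,-0.1],[0,0,-0.1]], twist=[[0,0,0],[0,0,0],[0,0,0],[0,0,0],[0,0,0],[0,0,0],[0,0,0],[0,0,0]])

```text
t: 31.0
tool_pos: [0.4553, 0.3091, 0.1753]
orientation: [2.657, 1.676, 0.002]
force: [0.1, 0.4, 0.3]
opening: 0.0929
gripper_force: 0.0
```

Call:
play_rows(slide=[[-0.08,0,-0.06],[-0.08,0,-0.06],[-0.08,0,-0.06],[-0.08,0,0],[0,0,0],[0,0,0],[0,0,0],[0,0,0]], twist=[[0,0,0],[0,0,0],[0,0,0],[0,0,0],[0,0,0],[0,0,0],[0,0,0],[0,0,0]])

```text
t: 31.8
tool_pos: [0.4207, 0.2373, 0.2174]
orientation: [-2.656, -1.677, 0.001]
force: [0.1, -0.2, -0.3]
opening: 0.0932
gripper_force: 0.0
```

```bash
python3 - <<'E'
from h import *
O=np.array([.5789,-.2044]); a=np.radians(-11.4); A=np.array([[np.cos(a),-np.sin(a)],[np.sin(a),np.cos(a)]])
im,d,c=grab('wrist'); P=cloud(d,c); hsv=cv2.cvtColor(im,cv2.COLOR_RGB2HSV)
near=(d>0)&(np.hypot(P[...,0]-.455,P[...,1]-.309)<.1)
pt=P[near&(P[...,2]>.08)&(P[...,2]<.095)]; print('post',len(pt),np.median(pt,0) if len(pt) else 0)
b=near&(hsv[...,0]>100)&(hsv[...,0]<125)&(hsv[...,1]>120)&(P[...,2]<.04)&(P[...,2]>.026); Q=P[b]; print('top z',np.median(Q[:,2]),np.linalg.lstsq(np.c_[Q[:,:2],np.ones(len(Q))],Q[:,2],rcond=None)[0])
im,D,C=grab('scene'); P=cloud(D,C); M=(D>0)&(P[...,2]>.042)&(P[...,2]<.050); f=(P[M][:,:2]-O)@A
print([(round(x,2),*np.percentile(g,[3,97]).round(4)) for x in np.arange(-.16,-.02,.02) for g in [f[(abs(f[:,0]-x)<.01)&(abs(f[:,1])<.03),1]] if len(g)])
cv2.imwrite('pics/s6.png',im[:,:,::-1])
E
```

```text
post 683 [0.45547571 0.30921567 0.08783873]
top z 0.029763147325443134 [ 0.00392376 -0.00294062  0.02888726]
[(np.float64(-0.16), np.float64(-0.0109), np.float64(0.0072)), (np.float64(-0.14), np.float64(-0.0096), np.float64(0.0071)), (np.float64(-0.12), np.float64(-0.0104), np.float64(0.0053)), (np.float64(-0.1), np.float64(-0.0106), np.float64(0.0069)), (np.float64(-0.08), np.float64(-0.0126), np.float64(0.0065)), (np.float64(-0.06), np.float64(-0.0117), np.float64(0.0071))]
```

View pics/s6.png

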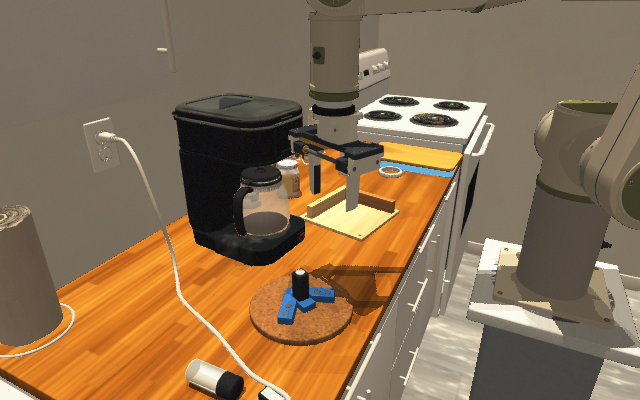

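The square lies flat in the middle of the trivet, with its post at (300,285). The frame is square and the gripper is clear. Handing in.

```bash
python3 -c "from h import *; print(robot.close_job())"
```

```text
the job is handed in; nothing more can be done
None
```

I pressed the square into the corner for about 2.5 s at roughly 8 N per side, which swung the end side square (about 0 rad lean when measured), then laid the square flat in the middle of the trivet and handed the job in at about 32 s; the hand-in returned no verdict.

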